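# Slide the kiln shelf under the working bridge

## Robot

A 6-joint arm with a two-finger parallel gripper is mounted at the origin on the work surface. World frame = base frame: x ahead of the robot, y to its left, z up, the work surface at z = 0. Lengths are in mm, angles in rad, forces in N, time in s.
With the tool pointing down it reaches from about 225 to 875 mm from the base axis. Payload 3.4 kg.
Tool frame: the origin (TCP) lies between the finger pads; the fingertips stand 17 mm ahead of it and the grasp point (between the pads) lies 2 mm behind it; z points along the fingers, y is the line along which they close (so a half turn about z gives the same grasp; the last joint's range is limited). The gripper opens to 85 mm and grips with 20 to 120 N. Pads are 22 mm wide; open, the fingers measure 114 mm over their backs; the gripper's body (76 mm by 85 mm) begins 54 mm behind the grasp point. The pads swing forward as they close: fully open they stand 13 mm farther back than shut.
Start: joints at [-1.459, 0.276, 1.505, -0, 1.361, -0.121], TCP at [132.65, -559.522, 248.328] pointing down, gripper open.
Joint ranges: [-2.89, 2.89], [-0.75, 2.08], [0.22, 2.7], [-1.18, 4.32], [0.11, 2.71], [-2.7, 2.7]. Speed limits (rad/s): [2.57, 2.57, 3.14, 3.14, 3.14, 3.14].

## Interface

Orientations are given as a unit quaternion [x, y, z, w].
In Python, from rig import readout, imaging, job gives the robot as it stands.
- The arm moves only by the tool apply_moves, never from a script. Its argument "moves" is text: rows parted by semicolons, each of 6 numbers parted by spaces: the shift along the tool's x, y, z scaled (see below), then the turn, a rotation vector about the tool's x, y, z scaled (see below). In form: tx ty tz rx ry rz; .... A call has 1 to 20 rows; each row is the pose to reach, as a shift and turn from the pose commanded when the call began, along the tool's axes at that moment; what a row does not reach only later rows make up. The controller multiplies each number of a shift by 0.15 m and each number of a turn by pi/2 rad. A row lasts 1/12 s, in which the tool goes at most 41.7 mm and 7.16 degrees, less where a joint would pass 70% of its speed; a pose out of reach is approached as far as the arm can. A call with a number of a shift or a turn outside -1 to 1 is refused whole. A call with a gripper value outside its range is refused whole. "hand" is the opening, from -1 (shut) to 1 (fully open), set as the call begins (left out, the last holds). The fingers move at their own pace and stop on an object; the grip force is fixed at half the most. Time passes only in rows, so rows that repeat a pose let the fingers close. It gives the time, the measured TCP pose, the force, the opening and the grip force at its end, in the units of the state.
- readout.observe(): the state, without advancing time (a new reading comes with each control period).
- imaging.camera(name): name is "side" or "top"; returns a dict with "img" (400x640x3 uint8, red, green, blue), "fx", "fy", "cx", "cy" (pixels), "xyz" and "rotation" of the camera in the world. Camera axes: x right, y down, z forward; pixel columns grow to the right and rows downward; lengths in mm; the calibration is good to about 2 mm. A picture is of the moment at which its call begins. There is no depth.
- job.hand_in(): hands the job in; it is judged then, once.
The state is a dict: "time_s": time; "joints": joint angles; "joint_vel": joint speeds; "tau": joint torques, N m; "position": TCP position; "tool_rot": TCP orientation; "contact_force": force on the tool from outside, world axes, zero at the start; "wrist_torque": the same for the moment, N m; "grip_width": finger opening in mm; "gripper_force": force on a finger pad.
Only numpy, scipy, OpenCV 4.12 (cv2) and the standard library are available. Lean on these libraries where they do the work, as an engineer would, in place of code of your own. Each camera call takes 0.05 s, during which the arm holds its last target. There are 200 camera calls.

## Task

First clear the way: pick up the flat brush and lay it down flat in the empty blue tray. Then slide the white kiln shelf, with the loose glass panel riding in its place on top, through the gap under the translucent bridge until its front edge sits flush against the wooden stop. Do not touch the glass, and leave the jars, cups, bottle and palette knife where they are.

Things in the scene. Friction and masses are not known exactly. Their poses are not given: they have to be found in the camera images.
- bridge: fixed jig. Origin: on the table, middle of its mouth; +y is the way in, z up; the lane with brush and shelf lies along -y. Two brown wooden cheeks 16 mm thick, 40 mm high, y=0 to 125 mm, leave a gap 126 mm wide (x=-63 to 63). Milky clear deck on them, y=15 to 85 mm, underside 40 mm, top 46 mm above the table. Dark stop bar, 20 mm high, across the gap, near face at y=110 mm
- shelf: loose white ceramic slab 110 mm (its x) by 130 mm (its y, the way it goes in) by 15 mm thick, about 0.4 kg, flat on the table before the mouth, askew and off the lane's middle. Origin: centre of its underside. Too wide to grasp: push its edges. Home against the stop, its origin is at y=45 mm of the bridge and its last 20 mm stick out of the mouth
- panel: loose green glass panel with coloured dots, 80 mm (x) by 90 mm (y) by 8 mm, 0.11 kg, in the middle of the shelf's top (15 mm of shelf stay free at the sides, 20 mm at the ends), held by friction only. Origin: centre of its underside. Not to be touched
- brush: loose flat brush lying across the lane between shelf and bridge, 140 mm long, 12 mm thick, 45 g. Origin: on its underside, 70 mm from either end, near its centre of mass; x runs along it to the head, z up. Pale wooden handle 16 mm wide, x=-70 to 20 mm; steel ferrule and grey head 28 mm wide, x=20 to 70 mm
- brush_tray: fixed empty blue tray, one long open compartment. Origin: centre of its underside; long along its y. Outside 60 mm (x) by 172 mm (y) by 18 mm high, walls and floor 4 mm thick, inside 52 by 164 mm. It may have changed places with the grey tray. The brush may lie either way round
- tool_tray: fixed grey tray of the same sizes and axes as the blue one, holding the palette knife
- palette_knife: loose palette knife with red handle, 130 mm long, lying in the grey tray. Leave it alone
- jar_red: loose jar of red glass grains with black lid, 62 mm diameter, 88 mm tall. Origin: centre of its underside. Leave it alone
- jar_green: loose jar of green glass grains with black lid, 62 mm diameter, 88 mm tall. Origin: centre of its underside. Leave it alone
- jar_blue: loose jar of blue glass grains with black lid, 62 mm diameter, 88 mm tall. Origin: centre of its underside. Leave it alone
- cup_a: loose pale paper cup, 64 mm across the rim, 70 mm tall. Leave it alone
- cup_b: loose blue cup, 64 mm across the rim, 70 mm tall. Leave it alone
- glue_bottle: loose small white bottle with red cap, 32 mm diameter, 75 mm tall. Leave it alone

How it is judged (in metres and radians):
On the way, in this order (a step that is already met when the one before it is completed fails the run):
1. the brush lies flat in the blue tray, let go (x of brush in the frame of brush_tray between -0.026 and 0.026 m and y of brush in the frame of brush_tray between -0.04 and 0.04 m and z of brush in the frame of brush_tray below 0.018 m and angle between the x axis of brush and the y axis of brush_tray, either way round below 0.25 rad and angle between the z axis of brush and the z axis of brush_tray, either way round below 0.12 rad and contact force between brush and the fingers below 0.1 N), for 0.2 s.
2. the shelf goes in under the bridge (y of shelf in the frame of bridge above -0.035 m and x of shelf in the frame of bridge between -0.012 and 0.012 m and height (world z) of shelf below 0.006 m), for 0.1 s.
At the end, for the whole second after the job is handed in: Brush flat on the blue tray's floor, along it (0.25 rad, either way round). Shelf on the table under the bridge, front edge within 4 mm of the stop and square to it (0.07 rad). Panel flat on the shelf, within 12 mm sideways and 15 mm lengthways of its middle. All at rest (x of brush in the frame of brush_tray between -0.026 and 0.026 m and y of brush in the frame of brush_tray between -0.04 and 0.04 m and z of brush in the frame of brush_tray below 0.018 m and angle between the x axis of brush and the y axis of brush_tray, either way round below 0.25 rad and angle between the z axis of brush and the z axis of brush_tray, either way round below 0.12 rad and y of shelf in the frame of bridge above 0.041 m and x of shelf in the frame of bridge between -0.012 and 0.012 m and height (world z) of shelf below 0.006 m and angle between the y axis of shelf and the y axis of bridge, either way round below 0.07 rad and x of panel in the frame of shelf between -0.012 and 0.012 m and y of panel in the frame of shelf between -0.015 and 0.015 m and angle between panel's own z axis and vertical below 0.1 rad and linear speed of each of shelf, panel, brush below 0.01 m/s); the robot touches nothing.
It fails at once if the robot touches the glass panel (contact force between panel and the fingers above 0.3 N or contact force between panel and the arm above 0.3 N).
It fails at once if the glass panel slides more than about 45 mm off its place on the shelf (distance between panel and shelf above 0.05 m).
It fails at once if a jar, cup, the bottle or the palette knife is moved more than 25 mm or knocked over (distance of any of jar_red, jar_green, jar_blue, cup_a, cup_b, glue_bottle, palette_knife from where it was at the start of the episode above 0.025 m or angle between any of jar_red, jar_green, jar_blue, cup_a, cup_b, glue_bottle, palette_knife's own z axis and vertical above 0.5 rad).
It also fails if it takes over 72 s, if anything falls off the work surface, if the arm or the gripper's body presses on something with over 40 N, if the wrist force passes 120 N, or if a joint passes its speed limit or range.

## Working session

There is one attempt and no reset: what is moved stays moved. The work goes in short steps, Python scripts to look and compute and a tool call to move; the robot and the scene stay as the last step left them, time stands still between calls to the robot, and variables do not carry over. Pictures are saved under pics/ and viewed, at most 10 in all, crops included, and the job is handed in when it is done.

Besides the shell and the picture viewer there is one more tool, called after "Call:" in YAML: its name, and indented under it one key for each argument. apply_moves: Moves the arm, as the interface text tells. Shifts and turns lie within -1 to 1; 1 stands for 0.15 m of shift or pi/2 rad of turn. Its arguments: {"type":"object","properties":{"moves":{"type":"string"},"hand":{"type":"number"}},"required":["moves"]}

```bash
mkdir -p pics; ls
cat > h.py <<'E'
import numpy as np, cv2
from rig import readout, imaging, job
def cam(n):
    c=imaging.camera(n); c['n']=n; return c
def ray(c,u,v):
    d=np.array([(u-c['cx'])/c['fx'],(v-c['cy'])/c['fy'],1.]); R=np.array(c['rotation'])
    return np.array(c['xyz'],float),R@d
def plane(c,u,v,z):
    o,d=ray(c,u,v); return o+d*(z-o[2])/d[2]
def proj(c,p):
    q=np.array(c['rotation']).T@(np.array(p,float)-np.array(c['xyz'])); return q[0]/q[2]*c['fx']+c['cx'],q[1]/q[2]*c['fy']+c['cy']
def tri(c1,p1,c2,p2):
    o1,d1=ray(c1,*p1);o2,d2=ray(c2,*p2)
    d1/=np.linalg.norm(d1);d2/=np.linalg.norm(d2)
    A=np.stack([d1,-d2],1);s=np.linalg.lstsq(A,o2-o1,rcond=None)[0]
    a,b=o1+s[0]*d1,o2+s[1]*d2
    return (a+b)/2,np.linalg.norm(a-b)
def save(c,f): cv2.imwrite('pics/'+f,cv2.cvtColor(np.array(c['img']),cv2.COLOR_RGB2BGR))
E
python3 - <<'E'
from h import *
np.set_printoptions(precision=3,suppress=True)
for n in('top','side'):
    c=cam(n);save(c,n+'1.png');print(n,c['fx'],c['fy'],c['cx'],c['cy'],c['xyz'],np.array(c['rotation']))
print(readout.observe())
E
```

```text
pics
top 366.7309133805353 366.7309133805353 321.2532375388328 195.15061706668007 [359.138 -17.009 960.825] [-0.696  0.712 -0.059  0.064]
side 379.43111034135046 379.43111034135046 319.7592020397643 206.82154814539442 [ 285.116 -704.396  543.114] [ 0.868 -0.153  0.071 -0.468]
{'time_s': 0.1, 'joints': array([-1.459,  0.277,  1.506, -0.   ,  1.361, -0.121]), 'joint_vel': array([ 0.001, -0.001, -0.004, -0.001,  0.001, -0.001]), 'tau': array([  0.002, -41.77 , -24.641,  -0.   ,   0.006,  -0.   ]), 'position': array([ 132.591, -559.06 ,  247.525]), 'tool_rot': array([ 0.993,  0.116, -0.   , -0.001]), 'contact_force': array([ 0.604,  0.472, -0.27 ]), 'wrist_torque': array([-0.025, -0.04 , -0.07 ]), 'gripper_force': 0.0, 'grip_width': 85.29288635877847}
```

```bash
sed -i "s/c\['n'\]=n;/c['n']=n; c['rotation']=Rotation.from_quat(c['rotation']).as_matrix();/; 1a from scipy.spatial.transform import Rotation" h.py
```

```text
(no output)
```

View pics/top1.png

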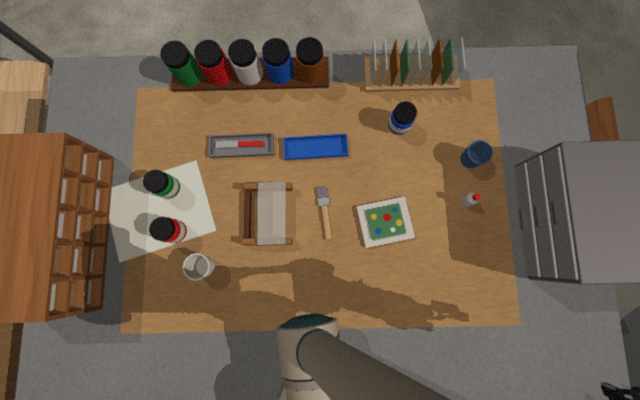

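View pics/side1.png

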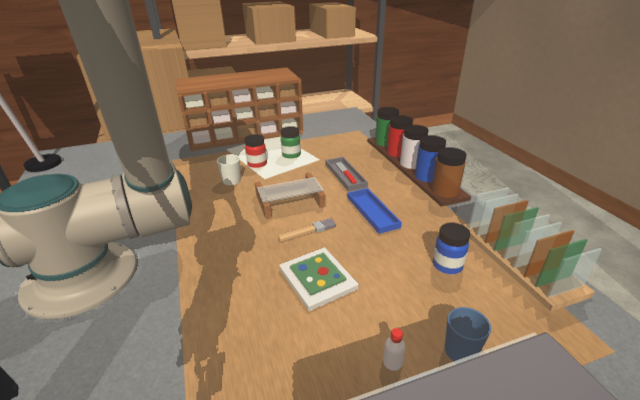

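Run:
```python
import cv2
a=cv2.imread('pics/top1.png')[120:265,225:425];b=cv2.imread('pics/side1.png')[150:310,240:410]
cv2.imwrite('pics/ta.png',cv2.resize(a,None,fx=4,fy=4,interpolation=cv2.INTER_CUBIC))
cv2.imwrite('pics/sa.png',cv2.resize(b,None,fx=3.7,fy=3.7,interpolation=cv2.INTER_CUBIC))
```

```text
(no output)
```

View pics/ta.png

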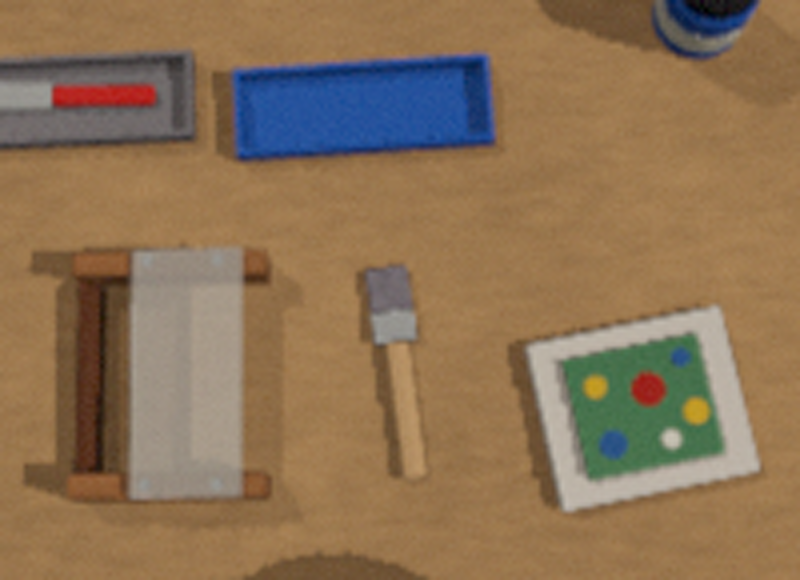

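View pics/sa.png

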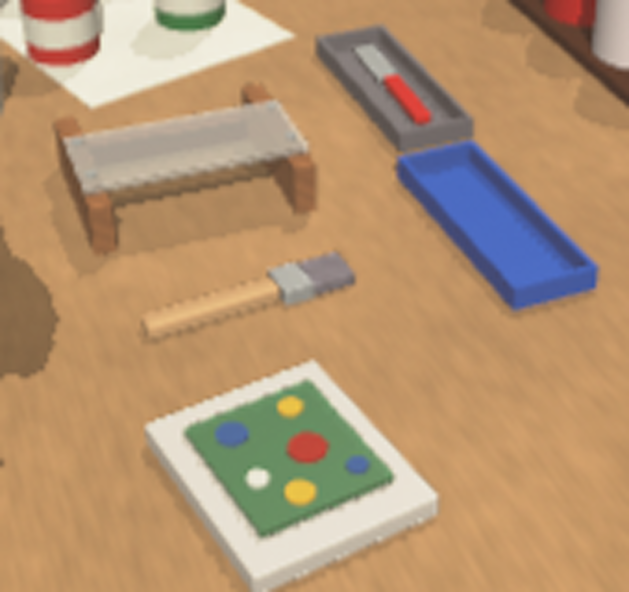

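```bash
cat > m.py <<'E'
from h import *
np.set_printoptions(precision=1,suppress=True)
ct,cs=cam('top'),cam('side')
T=lambda p:(225+(p[0]+.5)/4-.5,120+(p[1]+.5)/4-.5)
S=lambda p:(240+(p[0]+.5)/3.7-.5,150+(p[1]+.5)/3.7-.5)
D={'deck46':([(131,250),(242,247),(242,497),(128,499)],[(275,103),(306,152),(85,192),(65,140)],46),
'tray18':([(233,70),(489,55),(494,142),(238,158)],[(472,145),(594,268),(517,293),(398,162)],18),
'brush12':([(385,267),(395,341),(413,476)],[(347,266),(280,284),(146,327)],12),
'shelf15':([(527,345),(718,307),(761,470),(566,511)],[(314,361),(436,497),(255,577),(147,430)],15),
'panel23':([(560,358),(697,334),(724,455),(588,479)],[(307,380),(393,479),(265,535),(186,433)],23)}
for k,(t,s,z) in D.items():
    print(k)
    P=[]
    for a,b in zip(t,s):
        p,e=tri(ct,T(a),cs,S(b)); q=plane(ct,*T(a),z);r=plane(cs,*S(b),z);P.append(q);print(' tri',p,'err %.1f'%e,'top',q[:2],'side',r[:2])
    P=np.array(P);print(' mean',P.mean(0),'sides',[np.linalg.norm(P[i]-P[i-1]).round(1) for i in range(len(P))],
     'ang',[np.degrees(np.arctan2(*(P[i]-P[i-1])[1::-1])).round(1) for i in range(len(P))])
E
python3 m.py
```

```text
deck46
 tri [558.9 150.3  43.8] err 0.0 top [558.5 149.9] side [557.7 146.5]
 tri [558.6  79.6  42.2] err 2.0 top [558.7  79. ] side [555.5  73.6]
 tri [401.6  79.7  45.2] err 2.4 top [400.4  79.7] side [402.6  78.3]
 tri [402.4 150.3  45.8] err 3.2 top [400.8 150.4] side [403.9 149.8]
 mean [479.6 114.8  46. ] sides [np.float64(157.7), np.float64(70.9), np.float64(158.3), np.float64(70.7)] ang [np.float64(-0.2), np.float64(-89.8), np.float64(179.7), np.float64(89.7)]
tray18
 tri [688.2  87.7  14.9] err 1.0 top [686.6  87.4] side [686.4  83.1]
 tri [692.  -84.6  19.8] err 0.5 top [692.9 -84.8] side [693.1 -82.5]
 tri [634.8 -86.8  16.2] err 3.9 top [632.3 -86.1] side [635.7 -88.8]
 tri [627.5  84.3  15.5] err 2.7 top [625.4  84.3] side [627.3  80.7]
 mean [659.3   0.2  18. ] sides [np.float64(61.3), np.float64(172.4), np.float64(60.6), np.float64(170.6)] ang [np.float64(2.9), np.float64(-87.9), np.float64(-178.8), np.float64(92.3)]
brush12
 tri [551.9 -11.9   8.2] err 1.4 top [550.4 -11.8] side [550.7 -16.8]
 tri [502.9 -17.6  10.2] err 3.4 top [501.  -17.2] side [503.9 -19.9]
 tri [
[... 526 characters left out ...]
. ]
 mean [ 453.5 -176.3   15. ] sides [np.float64(109.5), np.float64(127.5), np.float64(108.5), np.float64(128.0)] ang [np.float64(10.9), np.float64(-80.0), np.float64(-168.8), np.float64(100.5)]
panel23
 tri [ 485.6 -123.4   20.5] err 1.0 top [ 485.8 -123.2] side [ 484.2 -126.2]
 tri [ 500.3 -213.    19.6] err 0.9 top [ 499.4 -212.2] side [ 499.4 -216.2]
 tri [ 423.6 -226.2   18.8] err 4.3 top [ 421.2 -224.8] side [ 424.7 -230.1]
 tri [ 408.7 -138.5   17.4] err 0.9 top [ 407.9 -137.7] side [ 407.8 -144.5]
 mean [ 453.6 -174.5   23. ] sides [np.float64(79.2), np.float64(90.0), np.float64(79.2), np.float64(88.1)] ang [np.float64(10.5), np.float64(-81.3), np.float64(-170.9), np.float64(98.6)]
```

```bash
cat > go.py <<'E'
# prints the moves (tool axes, scaled) from the commanded pose to x y z yaw_deg; keeps track of the commanded pose
import sys,json,os,numpy as np
f='cmd.json'; p=json.load(open(f)) if os.path.exists(f) else [132.65,-559.52,248.33,13.3]
t=list(map(float,sys.argv[1:5])); d=np.array(t[:3])-p[:3]; dy=t[3]-p[3]
a0=np.radians(p[3])
n=int(np.ceil(max(np.abs(d).max()/148,np.hypot(d[0],d[1])/148,abs(dy)/88,1e-9)))
for i in range(n):
    y=np.radians(p[3]); s=d/n
    r=np.array([s[0]*np.cos(y)+s[1]*np.sin(y), s[0]*np.sin(y)-s[1]*np.cos(y), -s[2]])/150; w=-dy/n/90
    print('%.3f %.3f %.3f 0 0 %.3f'%(*r,w),' rows>=',int(max(np.linalg.norm(s)/41.7,abs(dy/n)/7.16))+2)
    p=[*(np.array(p[:3])+s),p[3]+dy/n]
json.dump(p,open(f,'w'))
E
python3 go.py 481 -19.6 150 6.2
```

```text
0.618 -0.594 0.131 0 0 0.016  rows>= 5
0.603 -0.609 0.131 0 0 0.016  rows>= 5
0.587 -0.624 0.131 0 0 0.016  rows>= 5
0.572 -0.638 0.131 0 0 0.016  rows>= 5
0.556 -0.652 0.131 0 0 0.016  rows>= 5
```

Call:
apply_moves:
  moves: "0.618 -0.594 0.131 0 0 0.016; 0.618 -0.594 0.131 0 0 0.016; 0.618 -0.594 0.131 0 0 0.016; 0.618 -0.594 0.131 0 0 0.016; 0.618 -0.594 0.131 0 0 0.016"
  hand: -0.1

```text
time_s: 0.62
position: [203.2, -448.8, 228.4]
tool_rot: [0.994, 0.105, -0.0, -0.001]
contact_force: [-0.5, 0.8, -0.3]
grip_width: 38.6
gripper_force: 0.0
```

Call:
apply_moves:
  moves: "0.603 -0.609 0.131 0 0 0.016; 0.603 -0.609 0.131 0 0 0.016; 0.603 -0.609 0.131 0 0 0.016; 0.603 -0.609 0.131 0 0 0.016; 0.603 -0.609 0.131 0 0 0.016"

```text
time_s: 1.03
position: [272.6, -342.8, 209.0]
tool_rot: [0.996, 0.093, -0.0, 0.0]
contact_force: [0.1, -0.4, -0.3]
grip_width: 38.3
gripper_force: 0.0
```

Call:
apply_moves:
  moves: "0.587 -0.624 0.131 0 0 0.016; 0.587 -0.624 0.131 0 0 0.016; 0.587 -0.624 0.131 0 0 0.016; 0.587 -0.624 0.131 0 0 0.016; 0.587 -0.624 0.131 0 0 0.016"

```text
time_s: 1.45
position: [342.6, -235.9, 189.5]
tool_rot: [0.997, 0.08, 0.0, 0.001]
contact_force: [-0.2, -0.5, 0.8]
grip_width: 38.8
gripper_force: 0.0
```

Call:
apply_moves:
  moves: "0.572 -0.638 0.131 0 0 0.016; 0.572 -0.638 0.131 0 0 0.016; 0.572 -0.638 0.131 0 0 0.016; 0.572 -0.638 0.131 0 0 0.016; 0.572 -0.638 0.131 0 0 0.016"

```text
time_s: 1.87
position: [412.8, -128.5, 169.7]
tool_rot: [0.998, 0.067, 0.0, 0.001]
contact_force: [-0.6, -0.7, 1.4]
grip_width: 38.3
gripper_force: 0.0
```

Call:
apply_moves:
  moves: "0.556 -0.652 0.131 0 0 0.016; 0.556 -0.652 0.131 0 0 0.016; 0.556 -0.652 0.131 0 0 0.016; 0.556 -0.652 0.131 0 0 0.016; 0.556 -0.652 0.131 0 0 0.016; 0.556 -0.652 0.131 0 0 0.016; 0.556 -0.652 0.131 0 0 0.016"

```text
time_s: 2.45
position: [480.7, -22.0, 150.3]
tool_rot: [0.999, 0.052, -0.0, 0.001]
contact_force: [-0.6, -0.3, 0.1]
grip_width: 38.2
gripper_force: 0.0
```

```bash
python3 -c "
from h import *
o=readout.observe();print(o['position'],o['contact_force'],o['grip_width'],Rotation.from_quat(o['tool_rot']).as_matrix())"; python3 go.py 481 -19.6 30 6.2; python3 go.py 481 -19.6 22 6.2
```

```text
[480.7365597  -22.02537146 150.29601861] [-0.61696027 -0.29987226  0.09005702] 38.183640713949636 [[ 9.94524087e-01  1.04507507e-01 -1.43373943e-04]
 [ 1.04507207e-01 -9.94523150e-01 -1.39565533e-03]
 [-2.88445164e-04  1.37302923e-03 -9.99999016e-01]]
-0.000 -0.000 0.800 0 0 0.000  rows>= 4
0.000 0.000 0.053 0 0 -0.000  rows>= 2
```

Call:
apply_moves:
  moves: "0 -0.016 0.4 0 0 0; 0 -0.016 0.7 0 0 0; 0 -0.016 0.8 0 0 0; 0 -0.016 0.8 0 0 0; 0 -0.016 0.8 0 0 0; 0 -0.016 0.8 0 0 0"

```text
time_s: 2.95
position: [482.0, -18.5, 31.7]
tool_rot: [0.999, 0.053, 0.001, 0.0]
contact_force: [0.2, 0.6, -0.1]
grip_width: 38.8
gripper_force: 0.0
```

Call:
apply_moves:
  moves: "0 0 0.02 0 0 0; 0 0 0.04 0 0 0; 0 0 0.053 0 0 0; 0 0 0.053 0 0 0; 0 0 0.053 0 0 0"

```text
time_s: 3.37
position: [481.0, -17.0, 22.5]
tool_rot: [0.999, 0.054, 0.0, 0.0]
contact_force: [-0.8, -0.5, -0.6]
grip_width: 38.4
gripper_force: 0.0
```

Call:
apply_moves:
  moves: "0 0 0 0 0 0; 0 0 0 0 0 0; 0 0 0 0 0 0; 0 0 0 0 0 0; 0 0 0 0 0 0; 0 0 0 0 0 0"
  hand: -1

```text
time_s: 3.87
position: [481.0, -17.1, 22.5]
tool_rot: [0.999, 0.054, 0.0, 0.0]
contact_force: [-0.7, 0.5, 5.1]
grip_width: 13.6
gripper_force: 59.1
```

Call:
apply_moves:
  moves: "0 0 -0.2 0 0 0; 0 0 -0.4 0 0 0; 0 0 -0.5 0 0 0; 0 0 -0.5 0 0 0; 0 0 -0.5 0 0 0"

```text
time_s: 4.28
position: [481.2, -17.1, 97.5]
tool_rot: [0.999, 0.054, 0.001, 0.0]
contact_force: [-0.3, -0.1, -1.7]
grip_width: 14.0
gripper_force: 58.9
```

```bash
python3 - <<'E'
from h import *
o=readout.observe();print(o['position'],o['grip_width'],o['gripper_force'])
a=cam('side')['img'][110:310,240:410];b=cam('top')['img'][120:265,225:425]
a=cv2.resize(a,(400,470));b=cv2.resize(b,(400,290)); b=cv2.copyMakeBorder(b,0,180,0,0,0)
cv2.imwrite('pics/g.png',np.hstack([a,b])[:,:,::-1])
E
echo '[481,-19.3,97,6.2]'>cmd.json; python3 go.py 659.5 0.5 97 92.1
```

```text
[481.17771925 -17.12949901  97.52998668] 13.964836662566324 58.883668184280396
0.599 -0.001 -0.000 0 0 -0.477  rows>= 7
0.439 0.407 -0.000 0 0 -0.477  rows>= 7
```

View pics/g.png

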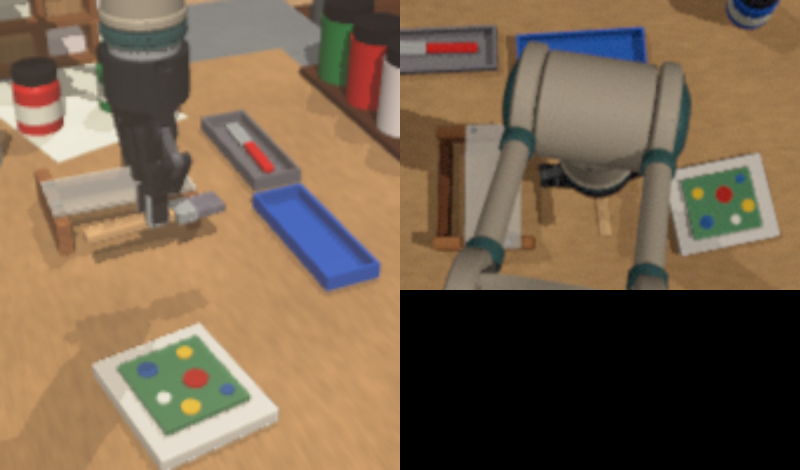

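Call:
apply_moves:
  moves: "0.599 0 0 0 0 -0.477; 0.599 0 0 0 0 -0.477; 0.599 0 0 0 0 -0.477; 0.599 0 0 0 0 -0.477; 0.599 0 0 0 0 -0.477; 0.599 0 0 0 0 -0.477; 0.599 0 0 0 0 -0.477; 0.599 0 0 0 0 -0.477"

```text
time_s: 5.05
position: [569.2, -7.4, 95.5]
tool_rot: [0.91, 0.414, -0.001, -0.001]
contact_force: [-0.3, -0.2, -0.4]
grip_width: 13.4
gripper_force: 58.9
```

Call:
apply_moves:
  moves: "0.439 0.407 0 0 0 -0.477; 0.439 0.407 0 0 0 -0.477; 0.439 0.407 0 0 0 -0.477; 0.439 0.407 0 0 0 -0.477; 0.439 0.407 0 0 0 -0.477; 0.439 0.407 0 0 0 -0.477; 0.439 0.407 0 0 0 -0.477; 0.439 0.407 0 0 0 -0.477; 0.439 0.407 0 0 0 -0.477"

```text
time_s: 5.8
position: [659.1, 2.3, 96.7]
tool_rot: [0.696, 0.718, -0.0, -0.0]
contact_force: [-0.8, 0.9, 0.1]
grip_width: 13.8
gripper_force: 58.9
```

```bash
python3 - <<'E'
from h import *
o=readout.observe();p=o['position'];y=Rotation.from_quat(o['tool_rot']).as_matrix()[:2,0];y=np.degrees(np.arctan2(y[1],y[0]))
print(p,y,o['joints'])
import json;json.dump([*p,y],open('cmd.json','w'))
E
python3 go.py 659.5 0.5 45 92.1;python3 go.py 659.5 0.5 27.5 92.1
```

```text
[659.09461062   2.25415776  96.67026415] 91.77891448285362 [-1.02023717e-01  5.08113361e-01  1.52756380e+00 -9.93601664e-05
  1.10667086e+00 -1.33027125e-01]
-0.012 0.002 0.344 0 0 -0.004  rows>= 3
0.000 0.000 0.117 0 0 -0.000  rows>= 2
```

Call:
apply_moves:
  moves: "-0.012 0.002 0.15 0 0 -0.004; -0.012 0.002 0.3 0 0 -0.004; -0.012 0.002 0.344 0 0 -0.004; -0.012 0.002 0.344 0 0 -0.004; -0.012 0.002 0.344 0 0 -0.004"

```text
time_s: 6.22
position: [659.8, 0.5, 45.5]
tool_rot: [0.693, 0.721, -0.0, -0.0]
contact_force: [1.1, 0.6, -0.2]
grip_width: 13.7
gripper_force: 58.9
```

Call:
apply_moves:
  moves: "0 0 0.03 0 0 0; 0 0 0.06 0 0 0; 0 0 0.09 0 0 0; 0 0 0.117 0 0 0; 0 0 0.117 0 0 0; 0 0 0.117 0 0 0"

```text
time_s: 6.72
position: [659.5, 0.5, 27.6]
tool_rot: [0.692, 0.721, -0.0, -0.0]
contact_force: [-0.2, -0.2, -0.4]
grip_width: 14.1
gripper_force: 58.9
```

Call:
apply_moves:
  moves: "0 0 0 0 0 0; 0 0 0 0 0 0; 0 0 0 0 0 0; 0 0 0 0 0 0; 0 0 0 0 0 0"
  hand: -0.5

```text
time_s: 7.13
position: [659.9, 0.5, 28.1]
tool_rot: [0.692, 0.722, 0.0, 0.0]
contact_force: [-0.6, 0.1, 0.9]
grip_width: 21.5
gripper_force: 0.0
```

Call:
apply_moves:
  moves: "0 0 -0.05 0 0 0; 0 0 -0.2 0 0 0; 0 0 -0.4 0 0 0; 0 0 -0.6 0 0 0; 0 0 -0.8 0 0 0; 0 0 -0.8 0 0 0"

```text
time_s: 7.63
position: [663.8, 0.1, 155.8]
tool_rot: [0.692, 0.722, 0.004, 0.005]
contact_force: [1.8, 0.5, 1.6]
grip_width: 21.5
gripper_force: 0.0
```

```bash
cat > sync.py <<'E'
from h import *
import json
o=readout.observe();p=o['position'];y=Rotation.from_quat(o['tool_rot']).as_matrix()[:2,0];y=np.degrees(np.arctan2(y[1],y[0]))
print(p,y,o['joints'],o['contact_force']);json.dump([*p,y],open('cmd.json','w'))
E
python3 sync.py;python3 go.py 352 -178 120 0
```

```text
[6.63791703e+02 1.35426901e-01 1.55763645e+02] 92.35991821851268 [-1.04498669e-01  4.59019652e-01  1.45366721e+00 -8.02308575e-05
  1.21544296e+00 -1.45673106e-01] [1.75506288 0.51065364 1.61512856]
-0.367 -0.709 0.079 0 0 0.342  rows>= 6
-0.678 -0.421 0.079 0 0 0.342  rows>= 6
-0.798 -0.015 0.079 0 0 0.342  rows>= 6
```

Call:
apply_moves:
  moves: "-0.367 -0.709 0 0 0 0.342; -0.367 -0.709 0 0 0 0.342; -0.367 -0.709 0 0 0 0.342; -0.367 -0.709 0 0 0 0.342; -0.367 -0.709 0 0 0 0.342; -0.367 -0.709 0 0 0 0.342; -0.367 -0.709 0 0 0 0.342"
  hand: 0.4

```text
time_s: 8.22
position: [555.9, -59.0, 148.4]
tool_rot: [0.859, 0.512, 0.0, 0.0]
contact_force: [-0.2, 0.3, 0.1]
grip_width: 59.6
gripper_force: 0.0
```

Call:
apply_moves:
  moves: "-0.678 -0.421 0.079 0 0 0.342; -0.678 -0.421 0.079 0 0 0.342; -0.678 -0.421 0.079 0 0 0.342; -0.678 -0.421 0.079 0 0 0.342; -0.678 -0.421 0.079 0 0 0.342; -0.678 -0.421 0.079 0 0 0.342; -0.678 -0.421 0.079 0 0 0.342"

```text
time_s: 8.8
position: [452.4, -118.3, 136.3]
tool_rot: [0.964, 0.267, 0.0, 0.0]
contact_force: [0.4, -0.2, -0.3]
grip_width: 59.8
gripper_force: 0.0
```

Call:
apply_moves:
  moves: "-0.798 -0.015 0.079 0 0 0.342; -0.798 -0.015 0.079 0 0 0.342; -0.798 -0.015 0.079 0 0 0.342; -0.798 -0.015 0.079 0 0 0.342; -0.798 -0.015 0.079 0 0 0.342; -0.798 -0.015 0.079 0 0 0.342; -0.798 -0.015 0.079 0 0 0.342; -0.798 -0.015 0.079 0 0 0.342; -0.798 -0.015 0.079 0 0 0.342"

```text
time_s: 9.55
position: [348.4, -177.4, 124.2]
tool_rot: [1.0, 0.001, -0.0, 0.0]
contact_force: [0.2, -0.4, -0.1]
grip_width: 59.6
gripper_force: 0.0
```

```bash
python3 sync.py;python3 - <<'E'
from h import *
a=cam('side');t=cam('top');save(t,'t2.png');save(a,'s2.png')
x=cv2.resize(a['img'][130:340,240:440],(400,420));y=cv2.resize(t['img'][120:265,225:425],(400,290));y=cv2.copyMakeBorder(y,0,130,0,0,0)
cv2.imwrite('pics/c2.png',np.hstack([x,y])[:,:,::-1])
E
python3 go.py 352 -178 40 0;python3 go.py 352 -178 24 0
```

```text
[ 348.40648663 -177.41216347  124.24103467] 0.15476494659196816 [-6.49380355e-01  1.17614487e-01  2.06211133e+00 -7.88963438e-05
  9.61819658e-01  9.18759943e-01] [ 0.20134252 -0.36894198 -0.11620143]
0.024 0.004 0.562 0 0 0.002  rows>= 4
0.000 0.000 0.107 0 0 -0.000  rows>= 2
```

View pics/c2.png

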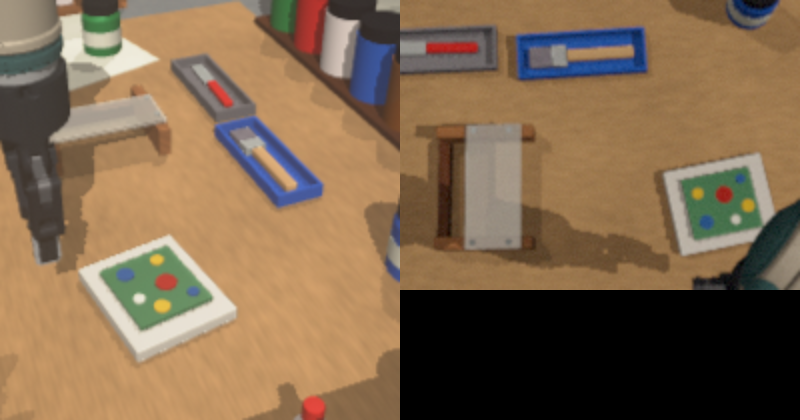

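Call:
apply_moves:
  moves: "0.024 0.004 0.2 0 0 0.002; 0.024 0.004 0.4 0 0 0.002; 0.024 0.004 0.562 0 0 0.002; 0.024 0.004 0.562 0 0 0.002; 0.024 0.004 0.562 0 0 0.002"

```text
time_s: 10.07
position: [350.9, -177.6, 39.3]
tool_rot: [1.0, -0.001, -0.001, -0.001]
contact_force: [-0.5, -0.9, -0.4]
grip_width: 59.7
gripper_force: 0.0
```

Call:
apply_moves:
  moves: "0 0 0.04 0 0 0; 0 0 0.08 0 0 0; 0 0 0.107 0 0 0; 0 0 0.107 0 0 0; 0 0 0.107 0 0 0"

```text
time_s: 10.48
position: [351.6, -178.3, 24.1]
tool_rot: [1.0, -0.001, 0.0, 0.0]
contact_force: [-0.7, -0.2, 0.3]
grip_width: 59.4
gripper_force: 0.0
```

Call:
apply_moves:
  moves: "0 0 0.007 0 0 0; 0 0 0.013 0 0 0; 0 0 0.02 0 0 0; 0 0 0.02 0 0 0; 0 0 0.02 0 0 0"

```text
time_s: 10.9
position: [351.5, -178.2, 20.9]
tool_rot: [1.0, -0.001, -0.0, 0.0]
contact_force: [-0.8, 0.4, 0.3]
grip_width: 60.0
gripper_force: 0.0
```

```bash
python3 sync.py;python3 - <<'E'
from h import *
a=cam('side')
x=cv2.resize(a['img'][190:310,230:400],None,fx=4.5,fy=4.5,interpolation=cv2.INTER_CUBIC)
cv2.imwrite('pics/c3.png',x[:,:,::-1])
E
```

```text
[ 351.45690698 -178.23757648   20.89947123] -0.1616285133731636 [-6.46320471e-01  2.91204596e-01  2.19944675e+00 -1.04356977e-04
  6.50904599e-01  9.27379824e-01] [-0.7521207   0.40064653  0.33901439]
```

View pics/c3.png

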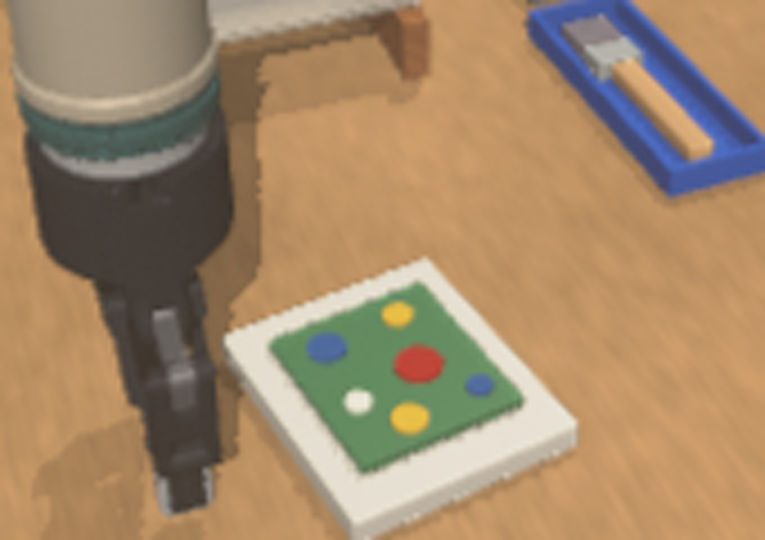

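Run:
```python
from h import *
c=cam('side')
for z in (0,5,10,15,20): print(z,plane(c,271.8,303.8,z))
```

```text
0 [ 353.83545305 -206.23479121    0.        ]
5 [ 353.20280825 -210.82094531    5.        ]
10 [ 352.57016346 -215.40709941   10.        ]
15 [ 351.93751866 -219.99325351   15.        ]
20 [ 351.30487386 -224.57940762   20.        ]
```

Call:
apply_moves:
  moves: "0 0 0.01 0 0 0; 0 0 0.02 0 0 0; 0 0 0.02 0 0 0; 0 0 0.02 0 0 0"

```text
time_s: 11.33
position: [351.4, -178.2, 17.7]
tool_rot: [1.0, -0.001, -0.0, -0.0]
contact_force: [-0.2, -0.5, 0.7]
grip_width: 59.9
gripper_force: 0.0
```

Call:
apply_moves:
  moves: "0 0 0.01 0 0 0; 0 0 0.02 0 0 0; 0 0 0.02 0 0 0; 0 0 0.02 0 0 0"

```text
time_s: 11.67
position: [351.4, -178.2, 14.8]
tool_rot: [1.0, -0.001, -0.0, -0.0]
contact_force: [-0.3, 1.5, 0.3]
grip_width: 59.6
gripper_force: 0.0
```

Call:
apply_moves:
  moves: "0 0 0.005 0 0 0; 0 0 0.013 0 0 0; 0 0 0.013 0 0 0; 0 0 0.013 0 0 0"

```text
time_s: 12.0
position: [351.4, -178.2, 12.9]
tool_rot: [1.0, -0.001, -0.0, -0.0]
contact_force: [-0.3, -0.5, 0.1]
grip_width: 60.0
gripper_force: 0.0
```

Call:
apply_moves:
  moves: "0.04 0 0 0 0 0; 0.08 0 0 0 0 0; 0.12 0 0 0 0 0; 0.16 0 0 0 0 0; 0.18 0 0 0 0 0; 0.2 0 0 0 0 0; 0.22 0 0 0 0 0; 0.24 0 0 0 0 0; 0.26 0 0 0 0 0; 0.28 0 0 0 0 0; 0.3 0 0 0 0 0; 0.32 0 0 0 0 0; 0.34 0 0 0 0 0; 0.36 0 0 0 0 0; 0.38 0 0 0 0 0; 0.4 0 0 0 0 0; 0.4 0 0 0 0 0"

```text
time_s: 13.42
position: [409.6, -176.9, 12.4]
tool_rot: [1.0, -0.001, -0.002, -0.001]
contact_force: [-1.7, 1.0, -0.2]
grip_width: 59.7
gripper_force: 1.2
```

```bash
python3 sync.py;python3 - <<'E'
from h import *
a=cam('side');save(a,'s4.png')
x=cv2.resize(a['img'][150:310,240:430],None,fx=3.5,fy=3.5,interpolation=cv2.INTER_CUBIC)
cv2.imwrite('pics/c4.png',x[:,:,::-1])
E
```

```text
[ 409.56668289 -176.86773182   12.41869798] -0.13096828463524898 [-5.63822596e-01  3.64318724e-01  2.09654678e+00 -4.91585776e-05
  6.85792059e-01  1.00930343e+00] [-1.69656995  1.00356615 -0.24653325]
```

View pics/c4.png

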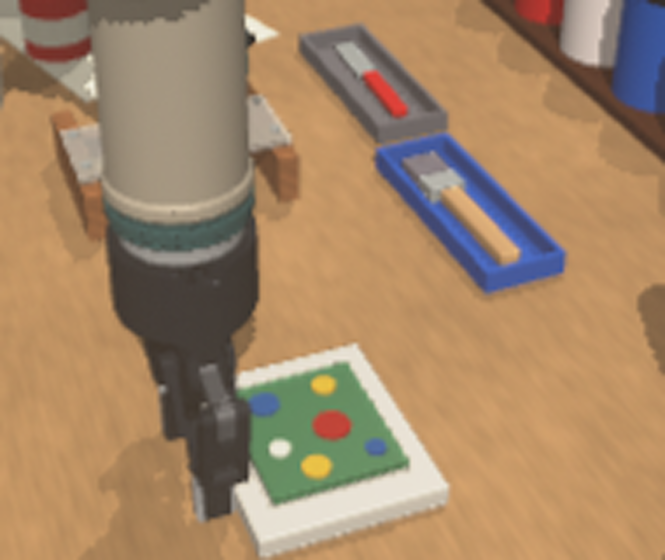

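```bash
cat > q.py <<'E'
from h import *
c=cam('side');P=[plane(c,239.64+u/3.5,149.64+v/3.5,z)[:2] for u,v,z in((357,345,15),(447,490,15),(262,553,15),(364,363,23),(409,463,23),(276,500,23))]
print(np.array(P).round(1))
for a,b in((0,1),(2,1),(3,4),(5,4)):
    d=P[a]-P[b];print(np.degrees(np.arctan2(d[1],d[0])),np.linalg.norm(d))
print('shelf c',(P[0]+P[2])/2,'panel c',(P[3]+P[5])/2)
E
python3 q.py
```

```text
[[ 530.3 -119. ]
 [ 529.9 -248.8]
 [ 422.1 -255.7]
 [ 524.2 -144.8]
 [ 515.4 -230.3]
 [ 438.6 -230.7]]
89.81332478891483 129.82831435159628
-176.3505950394914 108.00448673117367
84.14846007970782 85.99794370207938
-179.70274856956786 76.85008659834688
shelf c [ 476.21284878 -187.31916682] panel c [ 481.40844125 -187.76120403]
```

Call:
apply_moves:
  moves: "0.01 0 0 0 0 0; 0.02 0 0 0 0 0; 0.03 0 0 0 0 0; 0.035 0 0 0 0 0; 0.035 0 0 0 0 0; 0.035 0 0 0 0 0; 0.035 0 0 0 0 0"

```text
time_s: 14.1
position: [417.3, -178.8, 13.1]
tool_rot: [1.0, -0.002, 0.001, 0.0]
contact_force: [-0.5, 0.0, -0.7]
grip_width: 59.9
gripper_force: 0.5
```

Call:
apply_moves:
  moves: "-0.1 0 0 0 0 0; -0.25 0 -0.05 0 0 0; -0.3 0 -0.3 0 0 0; -0.3 0 -0.5 0 0 0; -0.3 0 -0.8 0 0 0; -0.3 0 -0.8 0 0 0; -0.3 0 -0.8 0 0 0"

```text
time_s: 14.68
position: [374.5, -180.2, 136.0]
tool_rot: [1.0, -0.002, 0.004, 0.003]
contact_force: [1.3, -0.3, -0.6]
grip_width: 59.8
gripper_force: 0.0
```

```bash
python3 sync.py
python3 go.py 370 -340 132 50; python3 go.py 478 -330 132 90
```

```text
[ 374.50223112 -180.151054    136.04236973] -0.17358391417747476 [-6.16331479e-01  1.33275537e-01  2.00535282e+00  2.58596567e-04
  9.92826624e-01  9.57378084e-01] [ 1.29572257 -0.32026164 -0.60316394]
-0.013 0.533 0.013 0 0 -0.279  rows>= 5
-0.238 0.477 0.013 0 0 -0.279  rows>= 5
0.514 0.509 -0.000 0 0 -0.444  rows>= 7
```

Call:
apply_moves:
  moves: "-0.013 0.533 0 0 0 -0.279; -0.013 0.533 0 0 0 -0.279; -0.013 0.533 0 0 0 -0.279; -0.013 0.533 0 0 0 -0.279; -0.013 0.533 0 0 0 -0.279; -0.013 0.533 0 0 0 -0.279"

```text
time_s: 15.18
position: [369.1, -257.8, 131.7]
tool_rot: [0.977, 0.215, -0.001, -0.001]
contact_force: [0.0, -0.3, 0.5]
grip_width: 59.6
gripper_force: 0.0
```

```bash
python3 sync.py; python3 go.py 479 -293 120 90
python3 - <<'E'
from h import *
t=cam('top');s=cam('side');save(t,'t5.png')
print(plane(t,467,203,0),plane(s,395,368,0))
x=cv2.resize(t['img'][170:270,330:430],None,fx=4,fy=4,interpolation=cv2.INTER_CUBIC);y=cv2.resize(s['img'][220:320,240:340],None,fx=4,fy=4,interpolation=cv2.INTER_CUBIC)
cv2.imwrite('pics/c5.png',np.hstack([x,y])[:,:,::-1])
E
```

```text
[ 369.09948372 -257.82218656  131.68184667] 24.78905929948257 [-7.64626502e-01  1.94060159e-01  1.93871618e+00  2.05569175e-04
  1.01096172e+00  3.73410408e-01] [ 0.03319905 -0.31828291  0.46569243]
0.567 0.520 0.078 0 0 -0.725  rows>= 11
[ 499.00544459 -396.58485185    0.        ] [ 505.42285327 -403.15770895    0.        ]
```

View pics/c5.png

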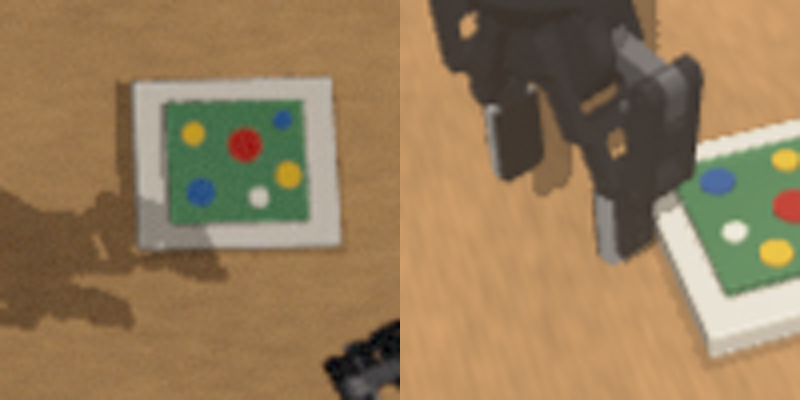

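```bash
cat > shelf.py <<'E'
from h import *
# shelf corners & panel corners by mask of the top view
def quad(m):
    k=max(cv2.findContours(m,cv2.RETR_EXTERNAL,cv2.CHAIN_APPROX_NONE)[0],key=cv2.contourArea)
    return cv2.minAreaRect(k)
def measure(c,box):
    u0,u1,v0,v1=box; s=4
    im=cv2.resize(c['img'][v0:v1,u0:u1],None,fx=s,fy=s,interpolation=cv2.INTER_CUBIC)
    h=cv2.cvtColor(im,cv2.COLOR_RGB2HSV)
    g=cv2.inRange(h,(60,60,40),(90,255,255)); w=cv2.inRange(h,(0,0,90),(180,60,255))
    for n,m,z,k in(('shelf',w|g,15,9),('panel',g,23,25)):
        m=cv2.morphologyEx(m,cv2.MORPH_CLOSE,np.ones((k,k)));m=cv2.morphologyEx(m,cv2.MORPH_OPEN,np.ones((9,9)))
        B=cv2.boxPoints(quad(m)); P=np.array([plane(c,u0+(u+.5)/s-.5,v0+(v+.5)/s-.5,z)[:2] for u,v in B])
        e=P[1]-P[0];f=P[2]-P[1]
        print(n,'c',P.mean(0).round(1),'sides',np.linalg.norm(e).round(1),np.linalg.norm(f).round(1),'ang',np.degrees(np.arctan2(e[1],e[0])).round(1))
E
python3 - <<'E'
from shelf import *
t=cam('top');measure(t,(350,425,180,240))
P=np.array([plane(t,330+u/4-.375,170+v/4-.375,15)[:2] for u,v in((134,82),(332,77),(341,244),(138,248))])
print(P.round(1),P.mean(0),[np.degrees(np.arctan2(*(P[i]-P[i-1])[::-1])).round(1) for i in range(4)])
Q=np.array([plane(t,330+u/4-.375,170+v/4-.375,23)[:2] for u,v in((164,102),(304,101),(309,220),(169,223))]);print(Q.mean(0))
E
```

```text
shelf c [ 482.4 -186. ] sides 134.0 111.2 ang -89.9
panel c [ 482.4 -185.3] sides 87.8 76.6 ang -89.4
[[ 537.2 -122.3]
 [ 537.5 -252.1]
 [ 428.2 -250.7]
 [ 428.6 -120.4]] [ 482.87875103 -186.38517202] [np.float64(-1.0), np.float64(-89.9), np.float64(179.3), np.float64(89.8)]
[ 482.38054326 -185.16022268]
```

Call:
apply_moves:
  moves: "0.567 0.52 0.078 0 0 -0.725; 0.567 0.52 0.078 0 0 -0.725; 0.567 0.52 0.078 0 0 -0.725; 0.567 0.52 0.078 0 0 -0.725; 0.567 0.52 0.078 0 0 -0.725; 0.567 0.52 0.078 0 0 -0.725; 0.567 0.52 0.078 0 0 -0.725; 0.567 0.52 0.078 0 0 -0.725; 0.567 0.52 0.078 0 0 -0.725; 0.567 0.52 0.078 0 0 -0.725; 0.567 0.52 0.078 0 0 -0.725; 0.567 0.52 0.078 0 0 -0.725; 0.567 0.52 0.078 0 0 -0.725; 0.567 0.52 0.078 0 0 -0.725"

```text
time_s: 16.5
position: [479.6, -293.0, 121.3]
tool_rot: [0.706, 0.708, -0.0, 0.0]
contact_force: [-0.2, -0.1, -0.7]
grip_width: 59.7
gripper_force: 0.0
```

```bash
python3 sync.py; python3 go.py 481 -290 12.5 90
```

```text
[ 479.55793466 -292.99555897  121.26287898] 90.1288520657949 [-6.72210947e-01  3.56182400e-01  1.72440300e+00 -8.02359758e-05
  1.06093501e+00 -6.74420683e-01] [-0.16628233 -0.09666432 -0.66012173]
0.020 0.010 0.725 0 0 0.001  rows>= 4
```

Call:
apply_moves:
  moves: "0.02 0.01 0.25 0 0 0.001; 0.02 0.01 0.5 0 0 0.001; 0.02 0.01 0.65 0 0 0.001; 0.02 0.01 0.725 0 0 0.001; 0.02 0.01 0.725 0 0 0.001; 0.02 0.01 0.725 0 0 0.001; 0.02 0.01 0.725 0 0 0.001"

```text
time_s: 17.08
position: [481.2, -290.3, 12.6]
tool_rot: [0.707, 0.708, 0.0, 0.0]
contact_force: [-0.4, -0.3, 0.4]
grip_width: 59.6
gripper_force: 0.0
```

Call:
apply_moves:
  moves: "0.04 0 0 0 0 0; 0.08 0 0 0 0 0; 0.11 0 0 0 0 0; 0.13 0 0 0 0 0; 0.15 0 0 0 0 0; 0.17 0 0 0 0 0; 0.19 0 0 0 0 0; 0.22 0 0 0 0 0; 0.25 0 0 0 0 0; 0.28 0 0 0 0 0; 0.31 0 0 0 0 0; 0.34 0 0 0 0 0; 0.37 0 0 0 0 0; 0.4 0 0 0 0 0; 0.43 0 0 0 0 0; 0.46 0 0 0 0 0; 0.49 0 0 0 0 0; 0.51 0 0 0 0 0; 0.52 0 0 0 0 0; 0.52 0 0 0 0 0"

```text
time_s: 18.75
position: [480.9, -211.5, 12.6]
tool_rot: [0.706, 0.708, 0.0, -0.0]
contact_force: [0.1, -0.9, 1.0]
grip_width: 59.5
gripper_force: 0.6
```

```bash
python3 sync.py
python3 - <<'E'
from shelf import *
t=cam('top');save(t,'t6.png');measure(t,(320,410,180,250))
s=cam('side');save(s,'s6.png')
E
```

```text
[ 480.90383419 -211.47140454   12.56223778] 90.11489273335849 [-5.47047248e-01  4.46073514e-01  1.92736982e+00  5.81646215e-04
  7.68405608e-01 -5.49470773e-01] [ 0.13791022 -0.89405779  1.02264615]
shelf c [ 482.  -137.2] sides 135.3 111.2 ang -89.8
panel c [ 481.8 -142. ] sides 102.0 77.4 ang -89.8
```

Call:
apply_moves:
  moves: "0.02 0 0 0 0 0; 0.05 0 0 0 0 0; 0.09 0 0 0 0 0; 0.14 0 0 0 0 0; 0.19 0 0 0 0 0; 0.24 0 0 0 0 0; 0.29 0 0 0 0 0; 0.34 0 0 0 0 0; 0.39 0 0 0 0 0; 0.44 0 0 0 0 0; 0.49 0 0 0 0 0; 0.54 0 0 0 0 0; 0.59 0 0 0 0 0; 0.64 0 0 0 0 0; 0.69 0 0 0 0 0; 0.74 0 0 0 0 0; 0.78 0 0 0 0 0; 0.81 0 0 0 0 0; 0.82 0 0 0 0 0; 0.82 0 0 0 0 0"

```text
time_s: 20.52
position: [480.4, -88.2, 12.5]
tool_rot: [0.706, 0.708, 0.0, -0.0]
contact_force: [-0.0, -0.6, 0.2]
grip_width: 59.6
gripper_force: 0.0
```

```bash
python3 sync.py
python3 - <<'E'
from shelf import *
t=cam('top');save(t,'t7.png');measure(t,(293,390,180,250))
s=cam('side');save(s,'s7.png')
x=cv2.resize(t['img'][170:260,230:370],(560,360),interpolation=cv2.INTER_CUBIC)
y=cv2.resize(s['img'][170:290,240:320],(240,360),interpolation=cv2.INTER_CUBIC)
cv2.imwrite('pics/c7.png',np.hstack([x,y])[:,:,::-1])
E
```

```text
[480.40198727 -88.24733236  12.46220596] 90.10946124368859 [-3.24679923e-01  4.07205347e-01  2.00854045e+00  9.27765509e-04
  7.26633709e-01 -3.27284279e-01] [-0.02730554 -0.63813602  0.22256667]
shelf c [475.6 -67.5] sides 244.5 181.9 ang -91.4
panel c [481.9   7.7] sides 46.7 76.6 ang -91.3
```

View pics/c7.png

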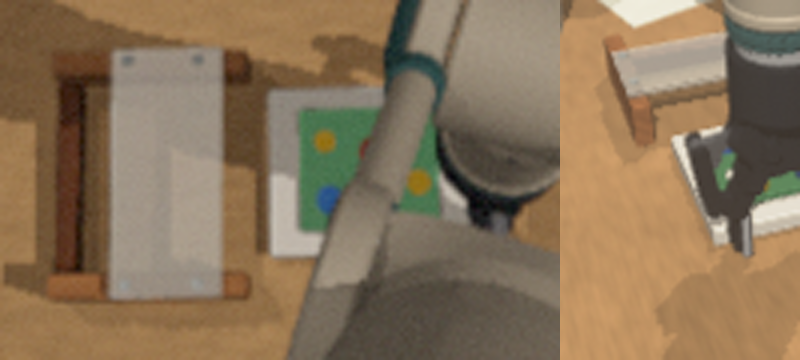

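Run:
```python
from h import *
t=cam('top')
for u,v,z in((268,90,15),(270,257,15),(300,110,23),(300,230,23),(248,80,40),(248,273,40)): print(z,plane(t,230+u/4-.4,170+v/4-.4,z).round(1))
```

```text
15 [536.   52.3  15. ]
15 [426.7  52.1  15. ]
23 [520.8  31.   23. ]
23 [443.   32.1  23. ]
40 [538.1  63.2  40. ]
40 [415.3  64.1  40. ]
```

Call:
apply_moves:
  moves: "0.02 0 0 0 0 0; 0.05 0 0 0 0 0; 0.09 0 0 0 0 0; 0.13 0 0 0 0 0; 0.17 0 0 0 0 0; 0.21 0 0 0 0 0; 0.25 0 0 0 0 0; 0.29 0 0 0 0 0; 0.33 0 0 0 0 0; 0.37 0 0 0 0 0; 0.41 0 0 0 0 0; 0.45 0 0 0 0 0; 0.49 0 0 0 0 0; 0.53 0 0 0 0 0; 0.57 0 0 0 0 0; 0.6 0 0 0 0 0; 0.63 0 0 0 0 0; 0.65 0 0 0 0 0; 0.66 0 0 0 0 0; 0.66 0 0 0 0 0"

```text
time_s: 22.33
position: [480.4, 10.5, 12.5]
tool_rot: [0.706, 0.708, 0.0, -0.0]
contact_force: [0.1, 0.5, 0.3]
grip_width: 59.8
gripper_force: 0.1
```

Call:
apply_moves:
  moves: "0.02 0 0 0 0 0; 0.04 0 0 0 0 0; 0.06 0 0 0 0 0; 0.08 0 0 0 0 0; 0.1 0 0 0 0 0; 0.11 0 0 0 0 0; 0.12 0 0 0 0 0; 0.13 0 0 0 0 0; 0.13 0 0 0 0 0"

```text
time_s: 23.08
position: [480.4, 29.8, 12.5]
tool_rot: [0.706, 0.708, 0.0, -0.0]
contact_force: [0.2, -0.8, -0.3]
grip_width: 59.9
gripper_force: 0.8
```

Call:
apply_moves:
  moves: "0.007 0 0 0 0 0; 0.013 0 0 0 0 0; 0.013 0 0 0 0 0"

```text
time_s: 23.33
position: [480.4, 31.5, 12.5]
tool_rot: [0.706, 0.708, -0.0, -0.0]
contact_force: [0.0, -2.6, -0.6]
grip_width: 60.2
gripper_force: 1.3
```

Call:
apply_moves:
  moves: "0.007 0 0 0 0 0; 0.013 0 0 0 0 0; 0.013 0 0 0 0 0"

```text
time_s: 23.58
position: [480.4, 33.4, 12.5]
tool_rot: [0.706, 0.708, -0.0, -0.0]
contact_force: [0.5, -2.0, 0.1]
grip_width: 59.8
gripper_force: 1.4
```

Call:
apply_moves:
  moves: "0.007 0 0 0 0 0; 0.013 0 0 0 0 0; 0.013 0 0 0 0 0"

```text
time_s: 23.83
position: [480.4, 34.1, 12.5]
tool_rot: [0.706, 0.708, -0.001, 0.001]
contact_force: [-0.1, -8.8, -0.4]
grip_width: 59.9
gripper_force: 4.5
```

Call:
apply_moves:
  moves: "0.007 0 0 0 0 0; 0.013 0 0 0 0 0; 0.013 0 0 0 0 0"

```text
time_s: 24.08
position: [480.3, 34.2, 12.5]
tool_rot: [0.706, 0.708, -0.002, 0.002]
contact_force: [-1.2, -18.0, 0.8]
grip_width: 59.6
gripper_force: 8.5
```

Call:
apply_moves:
  moves: "-0.1 0 0 0 0 0; -0.3 0 0 0 0 0; -0.5 0 0 0 0 0; -0.6 0 -0.1 0 0 0; -0.6 0 -0.4 0 0 0; -0.6 0 -0.7 0 0 0; -0.6 0 -0.8 0 0 0; -0.6 0 -0.8 0 0 0"

```text
time_s: 24.75
position: [484.3, -53.0, 137.6]
tool_rot: [0.707, 0.707, 0.003, 0.004]
contact_force: [-0.6, 0.1, -0.3]
grip_width: 60.0
gripper_force: 0.0
```

Call:
apply_moves:
  moves: "-0.9 0 0 0 0 0; -0.9 0 0 0 0 0; -0.9 0 0 0 0 0; -0.9 0 0 0 0 0; -0.9 0 0 0 0 0; -0.9 0 0 0 0 0"

```text
time_s: 25.25
position: [480.2, -186.9, 131.5]
tool_rot: [0.707, 0.707, 0.0, -0.002]
contact_force: [-0.7, 0.0, -0.2]
grip_width: 59.9
gripper_force: 0.0
```

```bash
python3 sync.py
python3 - <<'E'
from h import *
t=cam('top');s=cam('side');save(t,'t8.png');save(s,'s8.png')
# white strip sticking out of the mouth: rear edge at z=15; brush: pale/grey pixels in blue tray
for n,c in(('top',t),('side',s)):
    im=c['img'];C=[proj(c,(x,y,15)) for x,y in((425,45),(535,45),(535,79),(425,79))]
    h=cv2.cvtColor(im,cv2.COLOR_RGB2HSV); m=cv2.inRange(h,(0,0,100),(180,55,255))
    for x in (435,460,480,500,525):
        ys=np.arange(20,80,1.0); v=[m[tuple(int(round(q)) for q in proj(c,(x,y,15))[::-1])]>0 for y in ys]
        g=[cv2.inRange(h,(50,50,30),(95,255,255))[tuple(int(round(q)) for q in proj(c,(x,y,23))[::-1])]>0 for y in ys]
        print(n,x,'white from',ys[v].min() if any(v) else None,'green from',ys[g].min() if any(g) else None)
E
```

```text
[ 480.18539488 -186.93122261  131.51718423] 89.99519897925967 [-5.07352996e-01  2.84117397e-01  1.80843011e+00  1.72757637e-03
  1.05180320e+00 -5.08130388e-01] [-0.68557459  0.00364525 -0.17893797]
top 435 white from 44.0 green from None
top 460 white from 43.0 green from 66.0
top 480 white from 46.0 green from 66.0
top 500 white from 46.0 green from 66.0
top 525 white from 45.0 green from None
side 435 white from 32.0 green from None
side 460 white from 32.0 green from 61.0
side 480 white from 64.0 green from None
side 500 white from 44.0 green from 65.0
side 525 white from None green from None
```

```bash
python3 -c "
from rig import job
print(job.hand_in())"
```

```text
the job is handed in; nothing more can be done
None
```

The job is handed in, but no verdict came back. The brush lies flat in the blue tray, and the shelf is pushed up against the stop under the bridge: the push force rose to 18 N, and the top view then put its rear edge within about 2 mm of home. The glass sits within about 1 mm lengthways of its place on the shelf, as last measured, and I did not deliberately touch it or the jars, cups, bottle and palette knife.

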